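# Enable the piezo amplifier with its key and set the offset dial

### The arm

A 6-joint arm with a two-finger parallel gripper is mounted at the origin on the work surface. World frame = base frame: x ahead of the robot, y to its left, z up, the work surface at z = 0. Lengths are in mm, angles in rad, forces in N, time in s.
With the tool pointing down it reaches from about 350 to 1000 mm from the base axis. Payload 7.1 kg.
Tool frame: the origin (TCP) lies between the finger pads; the fingertips stand 25 mm ahead of it and the grasp point (between the pads) lies 6 mm ahead of it; z points along the fingers, y is the line along which they close (so a half turn about z gives the same grasp; the last joint's range is limited). The gripper opens to 85 mm and grips with 20 to 120 N. Pads are 22 mm wide; open, the fingers measure 114 mm over their backs; the gripper's body (76 mm by 85 mm) begins 54 mm behind the grasp point. The pads swing forward as they close: fully open they stand 13 mm farther back than shut.
Start: joints at [-1.176, 0.423, 1.63, -0, 1.089, -0.019], TCP at [251.322, -572.226, 256.319] pointing down, gripper open.
Joint ranges: [-3, 3], [-0.9, 2.11], [0.09, 2.58], [-1.31, 4.45], [0.11, 2.69], [-2.54, 2.54]. Speed limits (rad/s): [2.39, 2.39, 3.01, 3.14, 3.14, 3.14].

### API

Orientations are given as a rotation vector (axis times angle).
In Python, from cell import sensors, imaging, job gives the robot as it stands. The module is installed in compiled form; this text tells all that it offers.
- The arm moves only by the tool move_arm, never from a script. Its argument "plan" is a list of rows, each an object of numbers: "x", "y", "z": the shift along the tool's x, y, z in m; "roll": the turn about the tool's z in rad. In form: [{"x": .., "y": .., "z": .., "roll": ..}, ...]. A call has 1 to 8 rows; each row is the pose to reach, as a shift and turn from the pose commanded when the call began, along the tool's axes at that moment; what a row does not reach only later rows make up. A row lasts 1/10 s, in which the tool goes at most 50 mm and 8.59 degrees, less where a joint would pass 70% of its speed; a pose out of reach is approached as far as the arm can. A call with a gripper value outside its range is refused whole. "hand" is the opening, from 0 (shut) to 1 (fully open), set as the call begins (left out, the last holds). The fingers move at their own pace and stop on an object; "squeeze" is the grip in N (left out, the last holds). Time passes only in rows, so rows that repeat a pose let the fingers close. It gives the time, the measured TCP pose, the force, the opening and the grip force at its end, in the units of the state.
- sensors.get_state(): the state, without advancing time (a new reading comes with each control period).
- imaging.grab_frame(name): name is "side" or "top" or "wrist"; returns the picture (480x640x3 uint8, red, green, blue); there is no depth.
- imaging.get_calibration(name): a dict with "fx", "fy", "cx", "cy" (pixels), "k1" (the pictures are not rectified: a ray, as slopes to the right and down, at radius r is drawn at 1 + k1 r^2 times it, then the intrinsics apply), "origin" and "rotation" of the camera in the world. Camera axes: x right, y down, z forward; pixel columns grow to the right and rows downward; lengths in mm; the calibration is good to about 2 mm. A picture is of the moment at which its call begins: read the wrist's pose just before it. get_calibration takes no time and is no camera call; for the wrist camera it gives the pose at the moment of the call.
- job.finish_job(): hands the job in; it is judged then, once.
The state is a dict: "time_s": time; "joint_pos": joint angles; "dq": joint speeds; "effort": joint torques, N m; "position": TCP position; "orientation": TCP orientation; "contact_force": force on the tool from outside, world axes, zero at the start; "ft_torque": the same for the moment, N m; "width": opening from 0.0 (shut) to 1.0 (fully open); "grip_force": force on a finger pad.
Only numpy, scipy, OpenCV 4.12 (cv2) and the standard library are available. Lean on these libraries where they do the work, as an engineer would, in place of code of your own. Each camera call takes 0.05 s, during which the arm holds its last target. There are 200 camera calls.

### The job

Take the flat-bladed key (the one with the square-cornered bow) out of the key rack, push it fully home in the lock on the sloping console and turn it clockwise as far as its stop. Then turn the console's dial clockwise until its pointer stands at the T-shaped marker beside the scale. Leave the key in the lock, and leave the round key and the other things on the bench where they are.

Things in the scene. Friction and masses are not known exactly. Their poses are not given: they have to be found in the camera images.
- key: Steel key 87 mm long, upright in the rack, blade down. Origin: centre of the blade's tip; z up to the bow, x along the width of blade and bow. Blade 18 (x) by 7 mm (y), z = 0 to 34 mm; round collar of 30 mm diameter, z = 34 to 42; bow a square-cornered plate 50 (x) by 10 mm (y, the grip), z = 42 to 87, black eye. 0.12 kg. A half turn about z makes no difference to the fit.
- round_key: A key of the same height that does not fit and stays in the rack: round 8.4 mm shank, same collar, round bow of 40 mm diameter, 10 mm thick. Origin at the shank's tip, z up, x along the bow's width. Which of the two rack places holds which key varies.
- rack: Fixed grey key rack, a block 160 (x) by 60 (y) by 50 mm (z), origin under its centre. Two slots along its x, at x = -45 and +45 mm, 21 by 10 mm, 42 mm deep; the keys' collars rest on its top, with 1.5 mm of play at each side of the blade.
- lock: The lock on the sloping panel: steel barrel, 62 mm foot, 56 mm outer diameter. Origin on its axis at the panel's surface; z = the lock's axis, out of the panel (28.6 degrees from vertical, leaning to the robot), x up the slope, y along the panel to the left seen from the robot. Key home: collar on the brass face, tip at z = 8 mm. The key's stop: its x along the lock's x within about 0.1 rad.
- lock_face (a point): Centre of the lock's brass face (36 mm wide), 42 mm out from the panel, axes as the lock's; the steel rim is 1 mm higher. The key slot in it is 19.6 by 8.6 mm, chamfered, 37 mm deep. How the slot rests is NOT measured: its long side lies along the lock's y or up to 0.9 rad clockwise of it (looking down on the panel): see it or feel for it. It turns only clockwise of y, with 0.2 N m, to the stop.
- dial (a joint): The black dial on the same panel, 180 mm to the right of the lock: its angle in rad, growing clockwise seen looking down on the panel; at 0 the pointer points along the panel to the left (lock's y), at 1.57 up the slope (lock's x). About 0.04 N m; stays where it is left.
- dial_grip (a point): A point on the dial's axis 33 mm above the panel, in the middle of its grip bar. The bar is 50 mm long, 14 mm wide (the grip) and 28 mm high, from 13 to 41 mm above the panel, over a skirt of 56 mm diameter. Axes: z out of the panel (as the lock's), y along the bar to the pointer end (white line); they turn with the dial.
- dial_tip (a point): End of the dial's pointer, 34 mm from the dial's axis and 4 mm above the panel.
- marker (a joint): Where the marker stands, as an angle in the same sense and from the same zero as the dial's: the pointer is at the marker when both joints are equal. The marker is a black T-shaped slip, 18 mm wide, beside the dial's scale, that cannot be gripped or pushed by hand.
- marker_tip (a point): Inner end of the marker, 34 mm from the dial's axis and 4 mm above the panel: where the pointer's end must come.
- console: Fixed amplifier console 240 (x) by 384 (y) mm, origin under its centre, x away from the robot: its aluminium panel rises from 50 mm at the front (robot's side) to 181 mm at the back. The lock is 90 mm left of the panel's centre, the dial 90 mm right.
- filter_a: Bystander: blue metal filter box 90 x 45 x 32 mm with a socket at each end, lying near the console's front.
- filter_b: Bystander: black filter box of the same size, near the console's front.
- filter_c: Bystander: grey filter box of the same size, left of the console.
- weight: Bystander: black turned foot, 90 mm diameter, 54 mm high.
- driver: Bystander: screwdriver, 190 mm, lying on the right.
- mug: Bystander: white mug, 80 mm diameter, 95 mm high, on the right.
- jar: Bystander: jar, 60 mm diameter, 80 mm high, on the left.
Mind the look-alikes: they are no part of the job. What is shaped like the key but yellow is not meant.

How it is judged (in metres and radians):
On the way, in this order (a step that is already met when the one before it is completed fails the run):
1. the key is fully home in the lock (z of key in the frame of lock below 0.0115 m and x of key in the frame of lock between -0.005 and 0.005 m and y of key in the frame of lock between -0.005 and 0.005 m and angle between the z axis of key and the z axis of lock, either way round below 0.12 rad), for 0.1 s.
2. the key, still home, is turned to its stop, along the lock's upper index line (all of step 1 and angle between the x axis of key and the x axis of lock, either way round below 0.2 rad), for 0.2 s.
3. the dial's pointer stands at the marker (distance between dial_tip and marker_tip below 0.004 m), for 0.2 s.
At the end, for the whole second after the job is handed in: The key sits in the lock within 3.5 mm of fully home and within 5 mm of its axis, its blade within 0.2 rad of the lock's x axis (the stop) and its length within 0.12 rad of the lock's axis, at rest; the end of the dial's pointer is within 4 mm of the marker's tip and the dial is still (all of step 2 and distance between dial_tip and marker_tip below 0.004 m and linear speed of key below 0.02 m/s and velocity of joint dial between -0.05 and 0.05 rad/s); the robot touches nothing.
It fails at once if the round key is taken out of the rack or knocked (moved over 15 mm) (distance of round_key from where it was at the start of the episode above 0.015 m).
It fails at once if another thing on the bench is moved over 25 mm (distance of any of filter_a, filter_b, filter_c, weight, driver, mug, jar from where it was at the start of the episode above 0.025 m).
It also fails if it takes over 61 s, if anything falls off the work surface, if the arm or the gripper's body presses on something with over 40 N, if the wrist force passes 120 N, or if a joint passes its speed limit or range.

## Working session

There is one attempt and no reset: what is moved stays moved. The work goes in short steps, Python scripts to look and compute and a tool call to move; the robot and the scene stay as the last step left them, time stands still between calls to the robot, and variables do not carry over. Pictures are saved under pics/ and viewed, at most 10 in all, crops included, and the job is handed in when it is done.

Besides the shell and the picture viewer there is one more tool, called after "Request:" as name([rows], argument=value, ...), one row to a line, values as JSON. move_arm: Moves the arm, as the interface text tells. Its arguments: {"type":"object","properties":{"plan":{"type":"array"},"hand":{"type":"number"},"squeeze":{"type":"number"}},"required":["plan"]}

```bash
mkdir -p pics; cat > h.py <<'E'
import numpy as np, cv2
from cell import sensors, imaging, job
from scipy.spatial.transform import Rotation as R
def grab(n,f=None):
    c=imaging.get_calibration(n); im=imaging.grab_frame(n)
    if f: cv2.imwrite(f'pics/{f}.png',im[:,:,::-1])
    return im,c
def ray(c,u,v):
    d=np.array([(u-c['cx'])/c['fx'],(v-c['cy'])/c['fy']]); s=d.copy()
    for _ in range(20): s=d/(1+c['k1']*(s@s))
    w=np.array(c['rotation'])@np.array([s[0],s[1],1]); return np.array(c['origin']),w/np.linalg.norm(w)
def plane(c,u,v,p,n):
    o,w=ray(c,u,v); return o+w*(((np.array(p)-o)@n)/(w@n))
def proj(c,P):
    q=np.array(c['rotation']).T@(np.array(P)-np.array(c['origin'])); s=q[:2]/q[2]; s=s*(1+c['k1']*(s@s))
    return np.array([c['fx']*s[0]+c['cx'],c['fy']*s[1]+c['cy']])
E
python3 - <<'E'
from h import *
for n in('top','side'):
    im,c=grab(n,n); print(n,c)
print(sensors.get_state())
E
```

```text
top {'fx': 531.9081513321262, 'fy': 531.9081513321262, 'cx': 318.61797653141645, 'cy': 242.5200558706386, 'k1': -0.014867164533276347, 'origin': array([ 403.1227403 ,   -3.82449413, 1245.93022294]), 'rotation': array([-2.16205597,  2.21346065, -0.07038715])}
side {'fx': 490.6214640779198, 'fy': 490.6214640779198, 'cx': 316.1202201468564, 'cy': 238.37698892743055, 'k1': 0.04160659939867366, 'origin': array([102.06179945, 957.21690602, 766.71000814]), 'rotation': array([-0.55010225,  2.52971089, -1.41815449])}
{'time_s': 0.1, 'joint_pos': array([-1.17596186e+00,  4.23785475e-01,  1.63061524e+00, -1.38589549e-05,
        1.08857759e+00, -1.89920131e-02]), 'dq': array([-1.94762764e-05, -9.21235426e-04, -2.95089055e-03,  2.03488096e-03,
        1.82641808e-03, -5.25009204e-04]), 'effort': array([ 6.45724795e-04, -5.58426118e+01, -2.82446659e+01,  2.78158313e-05,
        3.03722016e-03,  1.01986276e-05]), 'position': array([ 251.17192918, -571.81106162,  255.60959089]), 'orientation': array([-3.07324952e+00, -6.45139386e-01,  4.25378650e-04]), 'contact_force': array([-0.39704355,  1.45745288,  0.11785251]), 'ft_torque': array([-0.01660221, -0.06027222, -0.00153478]), 'grip_force': 0.0, 'width': 0.9979664914484675}
```

View pics/top.png

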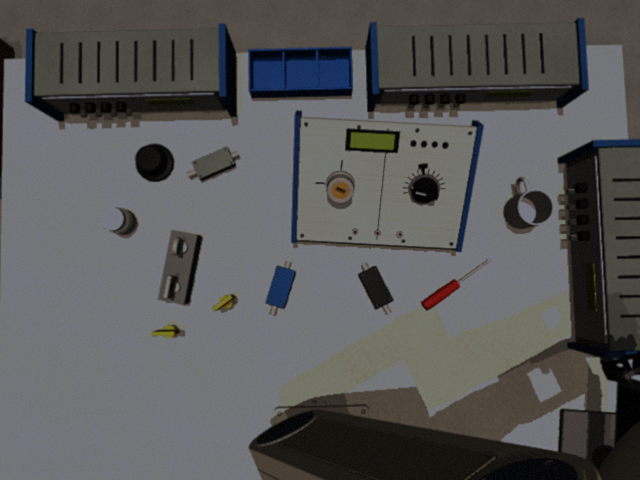

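View pics/side.png

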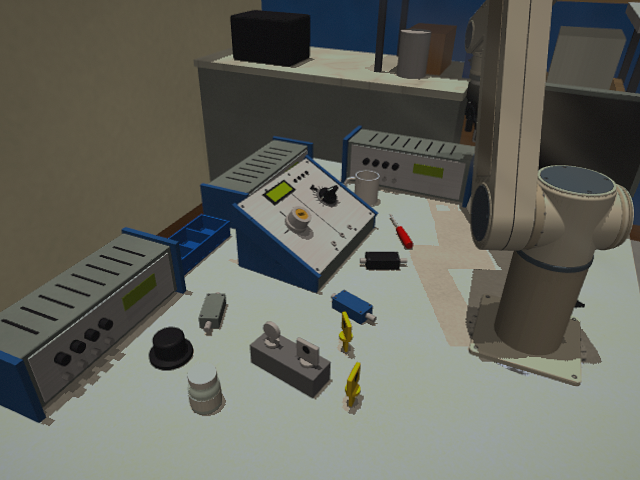

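The side view shows the rack with the square-bowed key at (308,352). The look-alikes are the round key at (271,333) and two yellow keys at (346,333) and (353,385). In the top view the square key should be at (170,287), the lock at (341,187) and the dial at (424,190). I'll check this in one close crop.

```bash
sed -i "s/w=np.array(c\['rotation'\])@/w=R.from_rotvec(c['rotation']).as_matrix()@/; s/q=np.array(c\['rotation'\]).T@/q=R.from_rotvec(c['rotation']).as_matrix().T@/" h.py
python3 - <<'E'
from h import *
t=cv2.imread('pics/top.png'); s=cv2.imread('pics/side.png')
z=lambda im,x,y,w,h,f: cv2.convertScaleAbs(cv2.resize(im[y:y+h,x:x+w],(int(w*f),int(h*f)),interpolation=cv2.INTER_CUBIC),alpha=1.5)
o=np.zeros((600,800,3),np.uint8)
o[:300,:400]=z(t,130,220,100,75,4); o[:300,400:]=z(s,245,310,100,75,4)
o[300:,:]=z(t,300,150,160,60,5)
cv2.imwrite('pics/c1.png',o)
E
```

```text
(no output)
```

View pics/c1.png

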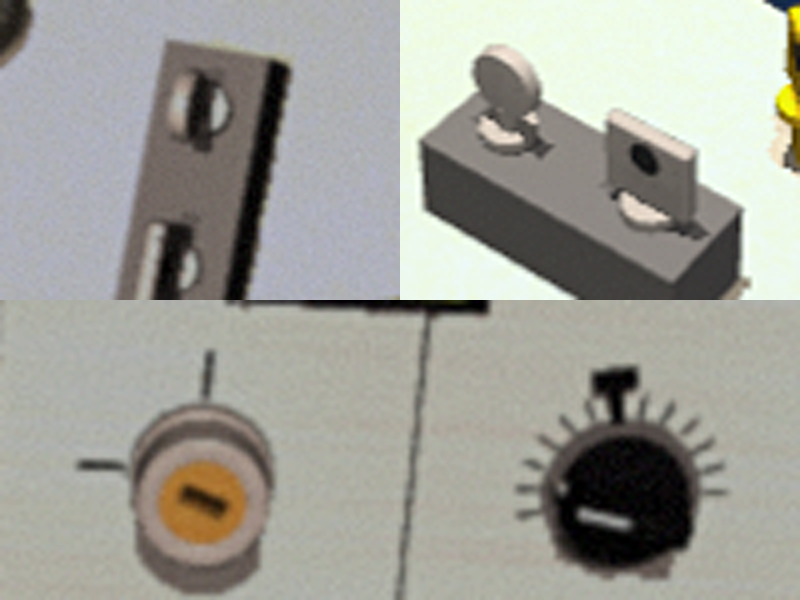

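The close crop confirms the choice: the square-bowed key with the black eye is the rack place nearer the robot, and the round key is in the farther one. The slot lies roughly 25° clockwise of y, and the T marker is near the upper index, slightly left of straight up. The dial points left, at about 0.

```bash
python3 - <<'E'
from h import *
t,ct=imaging.grab_frame('top'),imaging.get_calibration('top'); s,cs=imaging.grab_frame('side'),imaging.get_calibration('side')
up=np.array([0,0,1.])
print('rack corners side z50',[plane(cs,u,v,[0,0,50],up).round(1) for u,v in((250.5,345),(315,380),(330.5,361.75))])
print('bow top corners side z103',[plane(cs,245+(x-400)/4,310+y/4,[0,0,103],up).round(1) for x,y in((608,111),(694,153))])
# bow top in top view: bright, thin
def show(name,m,x0,y0):
    n,l,st,ce=cv2.connectedComponentsWithStats(m.astype(np.uint8))
    r=[]
    for i in range(1,n):
        if st[i,4]>12:
            ys,xs=np.where(l==i); rc=cv2.minAreaRect(np.c_[xs,ys].astype(np.float32)); r.append((st[i,4],ce[i]+[x0,y0],rc)); print(name,st[i,4],(ce[i]+[x0,y0]).round(1),np.round(rc[1],1),round(rc[2],1))
    return r
c=t[265:310,150:205]; g=c.astype(int).mean(2); print(g.max()); show('bow',g>0.75*g.max(),150,265)
hs=[]
for im,(x0,y0,x1,y1) in((t,(315,160,370,215)),(s,(270,195,330,245))):
    h=cv2.cvtColor(im[y0:y1,x0:x1],cv2.COLOR_RGB2HSV); r=show('brass',(h[...,1]>110)&(h[...,0]>8)&(h[...,0]<28)&(h[...,2]>60),x0,y0); hs.append(max(r,key=lambda a:a[0])[2][0]+np.array([x0,y0]))
def tri(a,b):
    (o,w),(p,q)=ray(ct,*a),ray(cs,*b); A=np.c_[w,-q]; k=np.linalg.lstsq(A,p-o,rcond=None)[0]; x,y=o+k[0]*w,p+k[1]*q; print('gap',np.linalg.norm(x-y)); return (x+y)/2
print('rect centres',hs); F=tri(*hs); print('face',F)
# screws of the panel in top; use corner pixels later
b=np.zeros((600,800,3),np.uint8)
z=lambda im,x,y,w,h,f: cv2.convertScaleAbs(cv2.resize(im[y:y+h,x:x+w],(int(w*f),int(h*f)),interpolation=cv2.INTER_CUBIC)[:,:,::-1],alpha=1.5)
b[:300,:400]=z(t,135,235,80,60,5)
b[:300,400:]=z(s,270,170,80,60,5)
b[300:,:500]=z(t,290,110,200,120,2.5)[:300]
b[300:,500:]=z(t,150,255,60,60,5)
b[300:,500:]=z(t,150,255,60,60,5)
cv2.imwrite('pics/c2.png',b)
E
```

```text
rack corners side z50 [array([517.3, 328.4,  50. ]), array([359.3, 357.6,  50. ]), array([350.6, 302.3,  50. ])]
bow top corners side z103 [array([415.2, 320.1, 103. ]), array([366. , 328.5, 103. ])]
127.0
bow 1202 [176.6 290.5] [44. 54.] 90.0
bow 63 [166.7 286.8] [ 2.7 21.6] 11.3
bow 19 [176.7 287.4] [2.5 7.1] 11.3
brass 207 [340.  190.2] [16. 16.] 90.0
brass 87 [301.3 213.6] [12.7  7.8] 45.0
rect centres [array([340., 190.]), array([301.25000381, 213.75000191])]
gap 0.6051158926137946
face [582.65848573 -50.51870804 153.31726297]
```

View pics/c2.png

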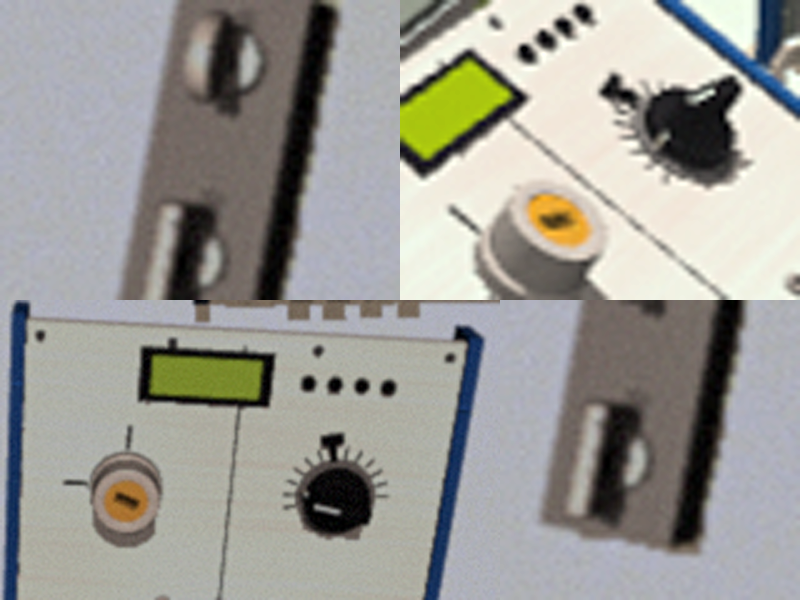

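```bash
python3 - <<'E'
from h import *
ct=imaging.get_calibration('top'); up=np.array([0,0,1.])
print('bow top from top view',plane(ct,166.7,286.8,[0,0,103],up).round(1))
F=np.array([582.7,-50.5,153.3]); a=np.arctan2(131,240); psi=0
def fr(p): 
    x=np.array([np.cos(p)*np.cos(a),np.sin(p)*np.cos(a),np.sin(a)]); y=np.array([-np.sin(p),np.cos(p),0]); return x,y,np.cross(x,y)
for _ in range(5):
    x,y,n=fr(psi); P=F-42*n
    A,B=plane(ct,306,124.4,P,n),plane(ct,470,132.8,P,n); d=A-B; psi=np.arctan2(-d[0],d[1])
C,D=plane(ct,386,152,P,n),plane(ct,377.2,230,P,n); e=C-D
L,M=plane(ct,290+129/2.5,110+127/2.5,P,n),plane(ct,290+65/2.5,110+182/2.5,P,n)
L-=P;M-=P
print('yaw screws',psi,'yaw midline',np.arctan2(e[1],e[0]),'len',np.linalg.norm(d))
print('idx up',L@x,L@y,'idx left',M@x,M@y, 'axes',x.round(3),n.round(3),'P',P.round(1))
# slot direction on face plane
u=[(300+p/5,150+(q-300)/5) for p,q in((183,490),(226,511))]
d=plane(ct,*u[0],F,n)-plane(ct,*u[1],F,n); print('slot cw of y',np.arctan2(d@x,d@y))
G=P-180*y; print('dial centre',G.round(1),proj(ct,G+33*n))
Tm=plane(ct,300+620/5,150+(415-300)/5,P+4*n,n)-G; print('marker',np.arctan2(Tm@x,Tm@y),np.linalg.norm(Tm))
s=sensors.get_state(); print(R.from_rotvec(s['orientation']).as_matrix().round(3)); c=imaging.get_calibration('wrist'); print(c)
E
```

```text
bow top from top view [390.2 324.3 103. ]
yaw screws -0.0751277925244578 yaw midline -0.08948393420205879 len 336.2635625113124
idx up 49.93402134628518 -0.8756820826060276 idx left -1.429912551474367 50.88998475832323 axes [ 0.875 -0.066  0.479] [-0.478  0.036  0.878] P [602.8 -52.  116.4]
slot cw of y 0.4202069244681244
dial centre [ 589.3 -231.5  116.4] [426.02885964 192.84395861]
marker 1.4505457008757279 34.270590959689244
[[ 0.916  0.402 -0.   ]
 [ 0.402 -0.916  0.001]
 [ 0.    -0.001 -1.   ]]
{'fx': 431.3455853043076, 'fy': 431.3455853043076, 'cx': 313.57847278696534, 'cy': 237.27334247310986, 'k1': 0.008759516602640934, 'origin': array([ 317.05515305, -543.22468823,  373.9932924 ]), 'rotation': array([ 2.42460447, -1.58297047, -0.22874581])}
```

Request:
move_arm([
  {"z": -0.05},
  {"z": -0.1},
])

```text
invalid input
```

Request:
move_arm([
  {"x": 0,"y": 0,"z": -0.04,"roll": 0},
  {"x": 0,"y": 0,"z": -0.08,"roll": 0},
])

```text
time_s: 0.4
position: [251.0, -571.4, 335.7]
orientation: [-3.071, -0.645, 0.001]
contact_force: [-0.1, -0.6, 0.4]
width: 1.003
grip_force: 0.0
```

Request:
move_arm([
  {"x": 0,"y": 0,"z": 0,"roll": 0,"pitch": 0.05,"yaw": 0},
])

```text
invalid input
```

Request:
move_arm([
  {"x": 0.293,"y": -0.222,"z": 0,"roll": -1.2},
  {"x": 0.293,"y": -0.222,"z": 0,"roll": -1.2},
  {"x": 0.293,"y": -0.222,"z": 0,"roll": -1.2},
  {"x": 0.293,"y": -0.222,"z": 0,"roll": -1.2},
  {"x": 0.293,"y": -0.222,"z": 0,"roll": -1.2},
  {"x": 0.293,"y": -0.222,"z": 0,"roll": -1.2},
  {"x": 0.293,"y": -0.222,"z": 0,"roll": -1.2},
  {"x": 0.293,"y": -0.222,"z": 0,"roll": -1.2},
])

```text
time_s: 1.2
position: [431.5, -247.7, 336.4]
orientation: [-2.162, -2.278, -0.001]
contact_force: [-0.1, -0.1, 0.0]
width: 0.999
grip_force: 0.0
```

```bash
cat >> h.py <<'E'
def to(P,yaw=None):
    "shift in tool axes to world TCP point P, roll to world yaw of tool x"
    s=sensors.get_state(); M=R.from_rotvec(s['orientation']).as_matrix(); d=M.T@(np.array(P)-s['position'])
    y=np.arctan2(M[1,0],M[0,0]); r=None if yaw is None else -((yaw-y+np.pi)%(2*np.pi)-np.pi)
    print('t',s['time_s'],'shift',d.round(1),'roll',r,'yaw',y.round(4),'tilt',M[:,2].round(4),'q',s['joint_pos'].round(3))
E
python3 -c "
from h import *
to([440,110,300]); to([388,322,200],2.96)"
```

```text
t 1.2 shift [356.8  27.1  36.7] roll None yaw 1.623 tilt [ 3.e-04  9.e-04 -1.e+00] q [-5.460e-01  1.410e-01  1.823e+00  1.000e-03  1.177e+00 -5.980e-01]
t 1.2 shift [571.1 -13.8 136.9] roll -1.3370222283207447 yaw 1.623 tilt [ 3.e-04  9.e-04 -1.e+00] q [-5.460e-01  1.410e-01  1.823e+00  1.000e-03  1.177e+00 -5.980e-01]
```

Request:
move_arm([
  {"x": 0.571,"y": -0.014,"z": 0.04,"roll": -1.337},
  {"x": 0.571,"y": -0.014,"z": 0.04,"roll": -1.337},
  {"x": 0.571,"y": -0.014,"z": 0.04,"roll": -1.337},
  {"x": 0.571,"y": -0.014,"z": 0.04,"roll": -1.337},
  {"x": 0.571,"y": -0.014,"z": 0.04,"roll": -1.337},
  {"x": 0.571,"y": -0.014,"z": 0.04,"roll": -1.337},
  {"x": 0.571,"y": -0.014,"z": 0.04,"roll": -1.337},
  {"x": 0.571,"y": -0.014,"z": 0.04,"roll": -1.337},
])

```text
time_s: 2.0
position: [402.8, 148.9, 308.5]
orientation: [0.503, 3.1, 0.0]
contact_force: [0.9, 0.4, -0.2]
width: 0.999
grip_force: 0.0
```

```bash
python3 -c "
from h import *
to([388,322,200],2.96)"
```

```text
t 2.0 shift [ 68.8 159.5 108.5] roll -0.14001524669837107 yaw 2.82 tilt [ 7.e-04  2.e-04 -1.e+00] q [ 0.326  0.058  1.986 -0.     1.097 -0.923]
```

Request:
move_arm([
  {"x": 0.069,"y": 0.1595,"z": 0.1,"roll": -0.14},
  {"x": 0.069,"y": 0.1595,"z": 0.1,"roll": -0.14},
  {"x": 0.069,"y": 0.1595,"z": 0.1,"roll": -0.14},
  {"x": 0.069,"y": 0.1595,"z": 0.1,"roll": -0.14},
  {"x": 0.069,"y": 0.1595,"z": 0.1,"roll": -0.14},
  {"x": 0.069,"y": 0.1595,"z": 0.1,"roll": -0.14},
  {"x": 0.069,"y": 0.1595,"z": 0.1,"roll": -0.14},
])

```text
time_s: 2.7
position: [389.5, 319.6, 208.8]
orientation: [0.295, 3.128, -0.0]
contact_force: [-0.1, -0.2, 0.3]
width: 1.0
grip_force: 0.0
```

```bash
python3 -c "
from h import *
to([388,322,200],2.96)
im,c=grab('wrist','w1'); print(c)
for P in([390,322,103],[390,322,50],[478,306,103]): print(proj(c,P))"
```

```text
t 2.7 shift [2.  2.1 8.8] roll -0.0064520087986918995 yaw 2.9535 tilt [ 2.e-04 -1.e-04 -1.e+00] q [ 0.664  0.313  1.932 -0.     0.896 -0.719]
{'fx': 431.3455853043076, 'fy': 431.3455853043076, 'cx': 313.57847278696534, 'cy': 237.27334247310986, 'k1': 0.008759516602640934, 'origin': array([320.19150595, 333.07242518, 326.9360769 ]), 'rotation': array([2.2430998 , 1.85632034, 0.26530487])}
[317.44652188 246.79257632]
[316.73204736 222.70706726]
[318.30332616 388.61687101]
```

View pics/w1.png

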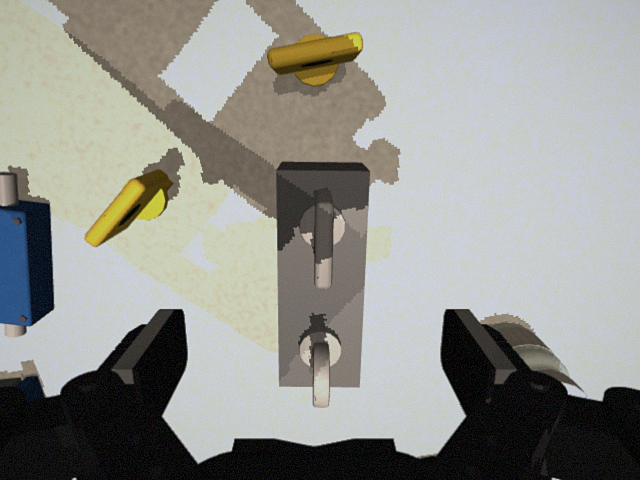

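```bash
python3 -c "
from h import *
to([389,325,89],2.94)"
```

```text
t 2.75 shift [  2.    5.3 120.1] roll 0.012775654746008502 yaw 2.9528 tilt [ 8.e-04  4.e-04 -1.e+00] q [ 0.663  0.312  1.932 -0.     0.896 -0.719]
```

Request:
move_arm([
  {"x": 0.002,"y": 0.005,"z": 0.03,"roll": 0.013},
  {"x": 0.002,"y": 0.005,"z": 0.07,"roll": 0.013},
  {"x": 0.002,"y": 0.005,"z": 0.1,"roll": 0.013},
  {"x": 0.002,"y": 0.005,"z": 0.12,"roll": 0.013},
  {"x": 0.002,"y": 0.005,"z": 0.12,"roll": 0.013},
])

```text
time_s: 3.25
position: [387.9, 323.5, 87.1]
orientation: [-0.318, -3.123, 0.004]
contact_force: [-0.8, -0.1, 0.5]
width: 1.0
grip_force: 0.0
```

Request:
move_arm([
  {"x": 0,"y": 0,"z": 0,"roll": 0},
  {"x": 0,"y": 0,"z": 0,"roll": 0},
  {"x": 0,"y": 0,"z": 0,"roll": 0},
  {"x": 0,"y": 0,"z": 0,"roll": 0},
  {"x": 0,"y": 0,"z": 0,"roll": 0},
  {"x": 0,"y": 0,"z": 0,"roll": 0},
], hand=0, squeeze=60)

```text
time_s: 3.85
position: [388.6, 325.7, 89.0]
orientation: [0.315, 3.125, 0.001]
contact_force: [-1.5, -1.0, 7.3]
width: 0.107
grip_force: 58.8
```

Request:
move_arm([
  {"x": 0,"y": 0,"z": -0.02,"roll": 0},
  {"x": 0,"y": 0,"z": -0.04,"roll": 0},
  {"x": 0,"y": 0,"z": -0.09,"roll": 0},
  {"x": 0,"y": 0,"z": -0.14,"roll": 0},
  {"x": 0,"y": 0,"z": -0.19,"roll": 0},
  {"x": 0,"y": 0,"z": -0.21,"roll": 0},
])

```text
time_s: 4.45
position: [389.6, 326.6, 303.2]
orientation: [0.314, 3.121, 0.008]
contact_force: [0.4, 1.0, -1.2]
width: 0.111
grip_force: 58.6
```

```bash
python3 -c "
from h import *
s=sensors.get_state();print(s['width'],s['grip_force'],s['contact_force'])
to([560,40,300],1.07)"
```

```text
0.11146891526737157 58.624282479286194 [ 0.3745902   1.03916899 -1.21909248]
t 4.45 shift [-224.  -246.9    2.9] roll 1.8709972314007495 yaw 2.941 tilt [ 0.0055  0.0044 -1.    ] q [ 0.674  0.191  1.842  0.     1.101 -0.696]
```

Request:
move_arm([
  {"x": -0.28,"y": -0.33,"z": -0.1,"roll": 1.871},
  {"x": -0.28,"y": -0.33,"z": -0.1,"roll": 1.871},
  {"x": -0.28,"y": -0.33,"z": -0.1,"roll": 1.871},
  {"x": -0.28,"y": -0.33,"z": -0.1,"roll": 1.871},
  {"x": -0.28,"y": -0.33,"z": -0.1,"roll": 1.871},
  {"x": -0.28,"y": -0.33,"z": -0.1,"roll": 1.871},
  {"x": -0.28,"y": -0.33,"z": -0.1,"roll": 1.871},
  {"x": -0.28,"y": -0.33,"z": -0.1,"roll": 1.871},
])

```text
time_s: 5.25
position: [576.5, -17.9, 388.6]
orientation: [-2.032, -2.395, 0.0]
contact_force: [1.4, 0.4, -1.1]
width: 0.107
grip_force: 58.8
```

```bash
python3 -c "
from h import *
to([850,-68,400],1.07)"
```

```text
t 5.25 shift [-94.  261.7 -11.6] roll 0.6645914896821927 yaw 1.7346 tilt [-7.e-04  2.e-04 -1.e+00] q [-0.052  0.227  1.597  0.     1.318 -0.216]
```

Request:
move_arm([
  {"x": -0.094,"y": 0.262,"z": -0.012,"roll": 0.665},
  {"x": -0.094,"y": 0.262,"z": -0.012,"roll": 0.665},
  {"x": -0.094,"y": 0.262,"z": -0.012,"roll": 0.665},
  {"x": -0.094,"y": 0.262,"z": -0.012,"roll": 0.665},
  {"x": -0.094,"y": 0.262,"z": -0.012,"roll": 0.665},
  {"x": -0.094,"y": 0.262,"z": -0.012,"roll": 0.665},
  {"x": -0.094,"y": 0.262,"z": -0.012,"roll": 0.665},
])

```text
time_s: 5.95
position: [852.6, -65.1, 396.3]
orientation: [-2.697, -1.608, 0.004]
contact_force: [-1.9, 0.6, -1.3]
width: 0.111
grip_force: 59.1
```

```bash
python3 -c "
from h import *
to([1150,-92,400])"
```

```text
t 5.95 shift [117.7 274.4  -4.6] roll None yaw 1.0753 tilt [-3.e-03  1.e-04 -1.e+00] q [-0.09   0.715  0.831 -0.     1.599  0.405]
```

Request:
move_arm([
  {"x": 0.118,"y": 0.274,"z": 0,"roll": 0},
  {"x": 0.118,"y": 0.274,"z": 0,"roll": 0},
  {"x": 0.118,"y": 0.274,"z": 0,"roll": 0},
  {"x": 0.118,"y": 0.274,"z": 0,"roll": 0},
  {"x": 0.118,"y": 0.274,"z": 0,"roll": 0},
  {"x": 0.118,"y": 0.274,"z": 0,"roll": 0},
])

```text
time_s: 6.55
position: [998.9, -78.2, 366.5]
orientation: [2.681, 1.6, 0.042]
contact_force: [0.7, 0.2, -1.5]
width: 0.112
grip_force: 60.5
```

```bash
python3 -c "
from h import *
to([1150,-92,400])"
```

```text
t 6.55 shift [ 60.1 140.5 -28.4] roll None yaw 1.0763 tilt [ 0.0332 -0.0026 -0.9994] q [-0.09   1.134  0.09   0.     1.884  0.405]
```

Request:
move_arm([
  {"x": 0.06,"y": 0.14,"z": 0,"roll": 0},
  {"x": 0.06,"y": 0.14,"z": 0,"roll": 0},
  {"x": 0.06,"y": 0.14,"z": 0,"roll": 0},
  {"x": 0.06,"y": 0.14,"z": 0,"roll": 0},
])

```text
time_s: 6.95
position: [1018.2, -81.2, 343.2]
orientation: [2.659, 1.586, 0.095]
contact_force: [0.4, -0.8, -2.3]
width: 0.104
grip_force: 60.6
```

```bash
python3 -c "
from h import *
to([1150,-92,400])"
```

```text
t 6.95 shift [ 54.7 124.7 -46.6] roll None yaw 1.0769 tilt [ 0.0752 -0.0059 -0.9971] q [-9.20e-02  1.16e+00  8.70e-02  1.00e-03  1.82e+00  4.04e-01]
```

Request:
move_arm([
  {"x": -0.06,"y": -0.137,"z": 0,"roll": 0},
  {"x": -0.06,"y": -0.137,"z": 0,"roll": 0},
  {"x": -0.06,"y": -0.137,"z": 0,"roll": 0},
  {"x": -0.06,"y": -0.137,"z": 0,"roll": 0},
])

```text
time_s: 7.35
position: [873.3, -69.4, 332.4]
orientation: [2.658, 1.586, 0.097]
contact_force: [2.0, 0.0, -0.9]
width: 0.109
grip_force: 60.7
```

```bash
python3 -c "
from h import *
to([1150,-92,400])"
```

```text
t 7.35 shift [113.3 258.3 -46.1] roll None yaw 1.0769 tilt [ 0.0765 -0.0061 -0.9971] q [-9.300e-02  7.380e-01  9.240e-01  1.000e-03  1.403e+00  4.020e-01]
```

Request:
move_arm([
  {"x": 0.16,"y": 0.366,"z": -0.15,"roll": 0},
  {"x": 0.16,"y": 0.366,"z": -0.15,"roll": 0},
  {"x": 0.16,"y": 0.366,"z": -0.15,"roll": 0},
  {"x": 0.16,"y": 0.366,"z": -0.15,"roll": 0},
  {"x": 0.16,"y": 0.366,"z": -0.15,"roll": 0},
  {"x": 0.16,"y": 0.366,"z": -0.15,"roll": 0},
  {"x": 0.16,"y": 0.366,"z": -0.15,"roll": 0},
  {"x": 0.16,"y": 0.366,"z": -0.15,"roll": 0},
])

```text
time_s: 8.15
position: [1006.8, -80.9, 410.4]
orientation: [2.637, 1.573, 0.146]
contact_force: [-0.1, -0.2, -1.2]
width: 0.113
grip_force: 62.7
```

```bash
python3 -c "
from h import *
to([1150,-92,400])"
```

```text
t 8.15 shift [ 57.4 129.3  27.1] roll None yaw 1.0783 tilt [ 0.1159 -0.0093 -0.9932] q [-0.092  1.093  0.086  0.002  1.846  0.403]
```

Request:
move_arm([
  {"x": 0.16,"y": 0.366,"z": -0.05,"roll": 0},
  {"x": 0.16,"y": 0.366,"z": -0.05,"roll": 0},
  {"x": 0.16,"y": 0.366,"z": -0.05,"roll": 0},
  {"x": 0.16,"y": 0.366,"z": -0.05,"roll": 0},
  {"x": 0.16,"y": 0.366,"z": -0.05,"roll": 0},
  {"x": 0.16,"y": 0.366,"z": -0.05,"roll": 0},
  {"x": 0.16,"y": 0.366,"z": -0.05,"roll": 0},
  {"x": 0.16,"y": 0.366,"z": -0.05,"roll": 0},
])

```text
time_s: 8.95
position: [1026.3, -83.1, 383.8]
orientation: [2.618, 1.562, 0.188]
contact_force: [-0.4, -0.2, -1.1]
width: 0.105
grip_force: 62.7
```

```bash
python3 -c "
from h import *
to([1150,-92,400])"
```

```text
t 8.95 shift [ 51.4 114.    2.7] roll None yaw 1.08 tilt [ 0.15   -0.012  -0.9886] q [-0.093  1.122  0.086  0.002  1.783  0.403]
```

Request:
move_arm([
  {"x": 0.08,"y": 0.183,"z": 0,"roll": 0},
  {"x": 0.08,"y": 0.183,"z": 0,"roll": 0},
  {"x": 0.08,"y": 0.183,"z": 0,"roll": 0},
])

```text
time_s: 9.25
position: [1042.4, -84.6, 367.3]
orientation: [2.597, 1.549, 0.232]
contact_force: [-0.9, 1.1, -1.1]
width: 0.107
grip_force: 62.7
```

Request:
move_arm([
  {"x": 0.08,"y": 0.183,"z": 0,"roll": 0},
  {"x": 0.08,"y": 0.183,"z": 0,"roll": 0},
  {"x": 0.08,"y": 0.183,"z": 0,"roll": 0},
])

```text
time_s: 9.55
position: [1056.6, -86.0, 357.1]
orientation: [2.575, 1.536, 0.277]
contact_force: [0.4, 0.4, -1.2]
width: 0.109
grip_force: 62.7
```

Request:
move_arm([
  {"x": 0.08,"y": 0.183,"z": 0,"roll": 0},
  {"x": 0.08,"y": 0.183,"z": 0,"roll": 0},
  {"x": 0.08,"y": 0.183,"z": 0,"roll": 0},
])

```text
time_s: 9.85
position: [1069.2, -87.2, 352.4]
orientation: [2.551, 1.522, 0.322]
contact_force: [-0.3, 0.5, -1.1]
width: 0.107
grip_force: 62.7
```

```bash
python3 -c "
from h import *
to([1150,-92,400])"
```

```text
t 9.85 shift [ 38.1  82.2 -24.7] roll None yaw 1.0887 tilt [ 0.2609 -0.021  -0.9651] q [-0.093  1.159  0.087  0.003  1.63   0.402]
```

Request:
move_arm([
  {"x": 0.08,"y": 0.183,"z": 0,"roll": 0},
  {"x": 0.08,"y": 0.183,"z": 0,"roll": 0},
  {"x": 0.08,"y": 0.183,"z": 0,"roll": 0},
])

```text
time_s: 10.15
position: [1080.3, -88.3, 352.6]
orientation: [2.528, 1.508, 0.367]
contact_force: [-0.0, -1.1, -0.5]
width: 0.107
grip_force: 62.7
```

Request:
move_arm([
  {"x": 0.08,"y": 0.183,"z": 0,"roll": 0},
  {"x": 0.08,"y": 0.183,"z": 0,"roll": 0},
  {"x": 0.08,"y": 0.183,"z": 0,"roll": 0},
])

```text
time_s: 10.45
position: [1090.1, -89.2, 356.9]
orientation: [2.503, 1.493, 0.411]
contact_force: [-0.1, -1.3, -1.1]
width: 0.105
grip_force: 62.7
```

Request:
move_arm([
  {"x": 0.08,"y": 0.183,"z": 0,"roll": 0},
  {"x": 0.08,"y": 0.183,"z": 0,"roll": 0},
  {"x": 0.08,"y": 0.183,"z": 0,"roll": 0},
])

```text
time_s: 10.75
position: [1098.7, -90.1, 365.3]
orientation: [2.478, 1.478, 0.454]
contact_force: [0.1, 0.3, -0.1]
width: 0.11
grip_force: 62.7
```

Request:
move_arm([
  {"x": 0.08,"y": 0.183,"z": 0,"roll": 0},
  {"x": 0.08,"y": 0.183,"z": 0,"roll": 0},
  {"x": 0.08,"y": 0.183,"z": 0,"roll": 0},
])

```text
time_s: 11.05
position: [1106.3, -90.8, 377.6]
orientation: [2.452, 1.463, 0.497]
contact_force: [-1.1, -1.1, -1.4]
width: 0.105
grip_force: 62.7
```

```bash
python3 -c "
from h import *
to([1150,-92,400])"
```

```text
t 11.05 shift [21.8 43.9 -2.6] roll None yaw 1.1084 tilt [ 0.4077 -0.0331 -0.9125] q [-0.094  1.149  0.087  0.005  1.485  0.402]
```

Request:
move_arm([
  {"x": 0.08,"y": 0.183,"z": 0,"roll": 0},
  {"x": 0.08,"y": 0.183,"z": 0,"roll": 0},
  {"x": 0.08,"y": 0.183,"z": 0,"roll": 0},
])

```text
time_s: 11.35
position: [1112.5, -91.4, 392.8]
orientation: [2.426, 1.447, 0.539]
contact_force: [0.0, -0.3, -0.3]
width: 0.108
grip_force: 62.7
```

Request:
move_arm([
  {"x": 0.08,"y": 0.183,"z": 0,"roll": 0},
  {"x": 0.08,"y": 0.183,"z": 0,"roll": 0},
  {"x": 0.08,"y": 0.183,"z": 0,"roll": 0},
])

```text
time_s: 11.65
position: [1117.4, -92.0, 410.9]
orientation: [2.4, 1.432, 0.579]
contact_force: [-0.4, 1.1, -1.0]
width: 0.109
grip_force: 62.7
```

```bash
cat >> h.py <<'E'
A=np.arctan2(131,240); PSI=-0.08; FACE=np.array([582.7,-50.5,153.3])
LX=np.array([np.cos(PSI)*np.cos(A),np.sin(PSI)*np.cos(A),np.sin(A)]); LY=np.array([-np.sin(PSI),np.cos(PSI),0]); LZ=np.cross(LX,LY)
def lock(P,cw=None,face=None):
    "P=desired TCP in face frame (lx,ly,lz); cw = desired angle of tool x clockwise of lock y"
    face=FACE if face is None else np.array(face)
    s=sensors.get_state(); M=R.from_rotvec(s['orientation']).as_matrix(); p=s['position']
    W=face+np.c_[LX,LY,LZ]@np.array(P); d=M.T@(W-p); c=np.arctan2(M[:,0]@LX,M[:,0]@LY)
    print('t',s['time_s'],'tcp in face frame',((p-face)@np.c_[LX,LY,LZ]).round(1),'shift',d.round(1),'cw',c.round(4),'roll',None if cw is None else round(cw-c,4),
     'toolz in lock',(M[:,2]@np.c_[LX,LY,LZ]).round(4),'F',(s['contact_force']@np.c_[LX,LY,LZ]).round(1),'w',s['width'].round(3),'q',s['joint_pos'].round(3))
E
python3 -c "
from h import *
lock([0,0,150],0.42)"
```

```text
Traceback (most recent call last):
  File "h.py", line 30, in lock
    'toolz in lock',(M[:,2]@np.c_[LX,LY,LZ]).round(4),'F',(s['contact_force']@np.c_[LX,LY,LZ]).round(1),'w',s['width'].round(3),'q',s['joint_pos'].round(3))
                                                                                                            ^^^^^^^^^^^^^^^^
AttributeError: 'float' object has no attribute 'round'
```

```bash
sed -i "s/s\['width'\].round(3)/round(s['width'],3)/" h.py; python3 -c "
from h import *
lock([0,0,150],0.42)"
```

```text
t 11.65 tcp in face frame [594.2   1.4 -30.8] shift [-241.  -543.3 -180. ] cw 0.4149 roll 0.0051 toolz in lock [-1.3e-03 -6.0e-04 -1.0e+00] F [-0.9  1.1 -0.6] w 0.109 q [-0.094  1.125  0.087  0.006  1.432  0.402]
```

Request:
move_arm([
  {"x": -0.241,"y": -0.543,"z": -0.18,"roll": 0.005},
  {"x": -0.241,"y": -0.543,"z": -0.18,"roll": 0.005},
  {"x": -0.241,"y": -0.543,"z": -0.18,"roll": 0.005},
  {"x": -0.241,"y": -0.543,"z": -0.18,"roll": 0.005},
  {"x": -0.241,"y": -0.543,"z": -0.18,"roll": 0.005},
  {"x": -0.241,"y": -0.543,"z": -0.18,"roll": 0.005},
  {"x": -0.241,"y": -0.543,"z": -0.18,"roll": 0.005},
  {"x": -0.241,"y": -0.543,"z": -0.18,"roll": 0.005},
])

```text
time_s: 12.45
position: [780.6, -65.8, 341.8]
orientation: [2.405, 1.426, 0.58]
contact_force: [0.4, 0.1, 0.1]
width: 0.105
grip_force: 62.7
```

```bash
python3 -c "
from h import *
lock([0,0,150],0.42)"
```

```text
t 12.45 tcp in face frame [264.5   0.5  70.3] shift [-108.4 -241.4  -79.3] cw 0.4199 roll 0.0001 toolz in lock [-1.4e-03 -5.0e-04 -1.0e+00] F [ 0.3  0.2 -0.1] w 0.105 q [-0.103  0.412  1.521  0.016  0.711  0.388]
```

Request:
move_arm([
  {"x": -0.108,"y": -0.241,"z": -0.079,"roll": 0},
  {"x": -0.108,"y": -0.241,"z": -0.079,"roll": 0},
  {"x": -0.108,"y": -0.241,"z": -0.079,"roll": 0},
  {"x": -0.108,"y": -0.241,"z": -0.079,"roll": 0},
  {"x": -0.108,"y": -0.241,"z": -0.079,"roll": 0},
  {"x": -0.108,"y": -0.241,"z": -0.079,"roll": 0},
  {"x": -0.108,"y": -0.241,"z": -0.079,"roll": 0},
  {"x": -0.108,"y": -0.241,"z": -0.079,"roll": 0},
])

```text
time_s: 13.25
position: [514.6, -44.9, 286.1]
orientation: [2.404, 1.426, 0.582]
contact_force: [0.9, -0.3, -0.8]
width: 0.11
grip_force: 62.8
```

```bash
python3 -c "
from h import *
lock([0,0,150],0.42)
im,c=grab('wrist','w2')
for P in(FACE,FACE+17*LX,FACE+17*LY): print(proj(c,P))
im,c=grab('side')
M=R.from_rotvec(sensors.get_state()['orientation']).as_matrix();p=sensors.get_state()['position']
print(proj(c,p+73*M[:,2]),proj(c,p),proj(c,FACE))
cv2.imwrite('pics/s2.png',cv2.resize(im[100:280,200:440][:,:,::-1],(800,600),interpolation=cv2.INTER_CUBIC))"
```

```text
t 13.25 tcp in face frame [  3.6   0.2 149.3] shift [-1.6 -3.2 -0.7] cw 0.4199 roll 0.0001 toolz in lock [ 3.e-04 -6.e-04 -1.e+00] F [ 0.4 -0.2 -1.2] w 0.11 q [-0.12   0.063  2.131  0.043  0.448  0.346]
[307.84336944 230.26220995]
[332.1506503  219.77235696]
[296.77601007 206.57269306]
[312.55673822 192.72854273] [325.66054734 171.92599964] [301.34782031 213.77398323]
```

View pics/w2.png

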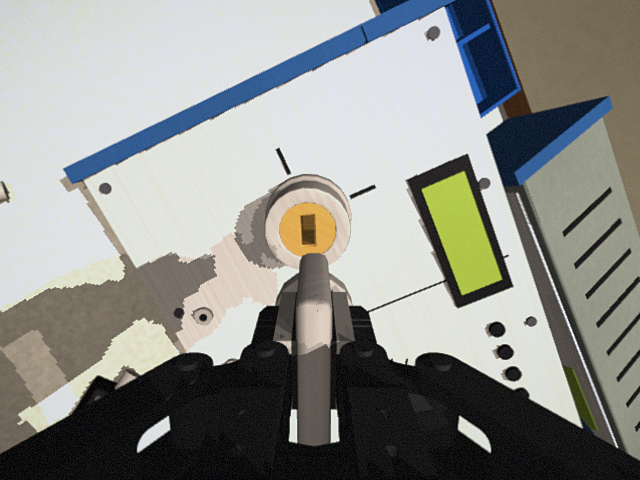

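View pics/s2.png

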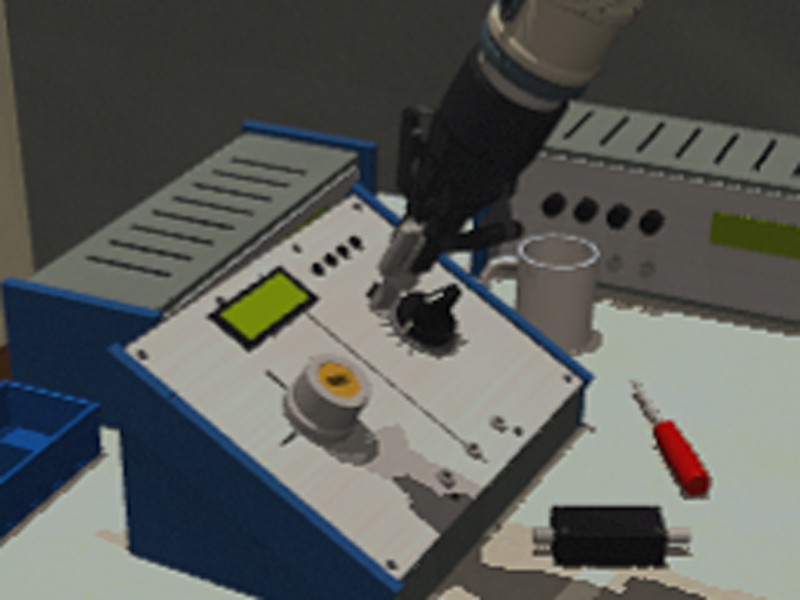

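```bash
python3 -c "
from h import *
im,c=grab('wrist')
s=sensors.get_state(); M=R.from_rotvec(s['orientation']).as_matrix(); p=s['position']
for k in((25,0,87),(-25,0,87),(25,5,87),(25,-5,87),(25,0,42),(25,5,42),(25,-5,42),(15,0,38),(9,0,0)): print(k,proj(c,p+M@np.array([k[0],k[1],73-k[2]])).round(1))
h=cv2.cvtColor(im,cv2.COLOR_RGB2HSV); m=((h[...,1]>110)&(h[...,0]>8)&(h[...,0]<28)&(h[...,2]>60))
m[:190]=0;m[275:]=0;m[:,:260]=0;m[:,360:]=0
ys,xs=np.where(m); e=cv2.fitEllipse(cv2.convexHull(np.c_[xs,ys].astype(np.int32))); print('brass',e)
g=im.astype(int).mean(2)
q=(g<110); q2=np.zeros_like(q); q2[205:250,292:324]=q[205:250,292:324]
n,l,st,ce=cv2.connectedComponentsWithStats(q2.astype(np.uint8)); i=1+st[1:,4].argmax(); ys,xs=np.where(l==i); print('slot',st[i],ce[i],cv2.minAreaRect(np.c_[xs,ys].astype(np.float32)))
P=plane(c,*e[0],FACE,LZ); print('face corr in lock',(P-FACE)@np.c_[LX,LY,LZ]); lock([0,0,150])
for a in(236,): print([int(v) for v in g[244:300:2,314]],[int(v) for v in g[425:455:2,314]])
b=cv2.resize(im[190:460,230:400][:,:,::-1],None,fx=2.2,fy=2.2,interpolation=cv2.INTER_CUBIC); cv2.imwrite('pics/w3.png',b)
"
```

```text
(25, 0, 87) [310.8 297.6]
(-25, 0, 87) [311.2 454.4]
(25, 5, 87) [329.9 297.6]
(25, -5, 87) [291.7 297.6]
(25, 0, 42) [311.6 246.1]
(25, 5, 42) [325.4 246.1]
(25, -5, 42) [297.8 246.1]
(15, 0, 38) [311.7 268.2]
(9, 0, 0) [312.1 251.9]
brass ((305.894287109375, 230.239013671875), (54.296852111816406, 56.45687484741211), 92.87185668945312)
slot [299 215  16  30 421] [306.65320665 229.78859857] ((306.5623779296875, 229.74688720703125), (29.2135066986084, 14.232221603393555), 87.1375961303711)
face corr in lock [-1.09639000e-01  6.43003606e-01  2.72677444e-14]
t 13.4 tcp in face frame [4.300e+00 1.000e-01 1.485e+02] shift [-1.9 -3.9 -1.5] cw 0.4199 roll None toolz in lock [-3.e-04 -6.e-04 -1.e+00] F [ 0.6 -0.8 -1.3] w 0.108 q [-0.12   0.066  2.129  0.043  0.448  0.346]
[108, 118, 162, 161, 152, 86, 89, 89, 92, 93, 95, 95, 92, 92, 96, 93, 101, 98, 95, 95, 96, 91, 93, 100, 101, 99, 93, 100] [88, 90, 88, 90, 87, 89, 85, 86, 90, 88, 71, 18, 14, 11, 12]
```

View pics/w3.png

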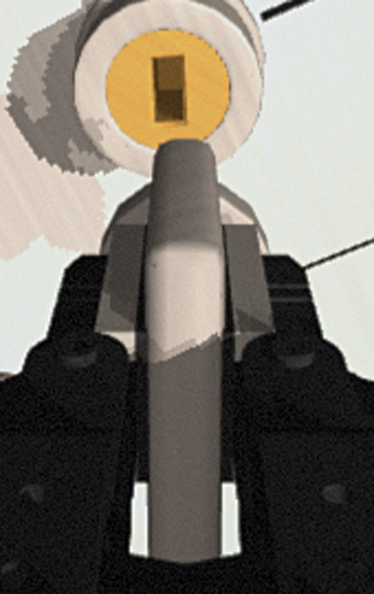

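```bash
python3 -c "
from h import *
s=sensors.get_state(); M=R.from_rotvec(s['orientation']).as_matrix(); p=s['position']
im,c=grab('wrist')
h=cv2.cvtColor(im,cv2.COLOR_RGB2HSV); m=((h[...,1]>110)&(h[...,0]>8)&(h[...,0]<28)&(h[...,2]>60))
m[:190]=0;m[275:]=0;m[:,:260]=0;m[:,360:]=0
ys,xs=np.where(m); e=cv2.fitEllipse(cv2.convexHull(np.c_[xs,ys].astype(np.int32)))
q2=np.zeros((480,640),np.uint8); q2[205:250,292:324]=(im.astype(int).mean(2)<110)[205:250,292:324]
mo=cv2.moments(q2,True); print('slot c',mo['m10']/mo['m00'],mo['m01']/mo['m00'],'angle',.5*np.arctan2(2*mo['mu11'],mo['mu20']-mo['mu02']),'brass',e[0])
P=plane(c,*e[0],FACE,LZ); print('face in tool',M.T@(P-p), P, (P-FACE)@np.c_[LX,LY,LZ])
# bow edges rows: subpixel by profile
g=im.astype(int).mean(2)
for r in(290,320,350,400): print(r,[int(v) for v in g[r,284:346:2]])
col=g[:,310:319].mean(1); print([int(v) for v in col[246:262]],[int(v) for v in col[290:320:2]])
# solve key offset: bend row->x offset at z=87; lower edge row at z=42; sides
for x in(-4,-3,-2,-1,0): print(x,[proj(c,p+M@np.array([25+x,0,73-z]))[1].round(1) for z in(87,42)],proj(c,p+M@np.array([25+x,1,-14]))[0].round(1))
lock([0,0,81],.365,P)
"
```

```text
slot c 307.0508474576271 229.67554479418885 angle 1.532781280046694 brass (306.3553466796875, 230.14535522460938)
face in tool [ -1.23913213  -4.23164591 148.53496525] [582.66221635 -49.84202736 153.25074155] [-1.02812760e-01  6.52848778e-01 -2.30574869e-14]
290 [95, 91, 95, 98, 92, 93, 95, 52, 64, 66, 81, 82, 90, 91, 94, 100, 98, 105, 107, 112, 119, 123, 127, 141, 175, 173, 198, 210, 207, 216, 190]
320 [60, 61, 60, 61, 67, 5, 68, 113, 135, 153, 170, 187, 190, 190, 193, 196, 199, 204, 209, 207, 207, 203, 202, 174, 63, 37, 95, 92, 86, 89, 90]
350 [23, 17, 129, 109, 25, 41, 40, 86, 113, 131, 146, 161, 165, 161, 153, 93, 87, 90, 96, 89, 91, 85, 84, 65, 15, 16, 50, 92, 36, 23, 19]
400 [3, 22, 9, 1, 46, 16, 13, 67, 81, 83, 89, 91, 95, 91, 88, 88, 91, 87, 93, 90, 82, 81, 78, 32, 27, 23, 15, 11, 12, 12, 17]
[139, 155, 161, 160, 161, 161, 153, 105, 89, 89, 90, 92, 92, 94, 94, 94] [98, 99, 97, 98, 101, 127, 156, 182, 191, 195, 196, 196, 197, 197, 197]
-4 [np.float64(311.6), np.float64(256.5)] 315.4
-3 [np.float64(308.2), np.float64(253.9)] 315.4
-2 [np.float64(304.7), np.float64(251.3)] 315.4
-1 [np.float64(301.2), np.float64(248.7)] 315.4
0 [np.float64(297.7), np.float64(246.1)] 315.4
t 13.45 tcp in face frame [  4.1  -0.5 148.3] shift [-1.1 -3.9 67.4] cw 0.4199 roll -0.0549 toolz in lock [-1.1e-03 -6.0e-04 -1.0e+00] F [ 0.2  1.2 -0.4] w 0.113 q [-0.12   0.066  2.13   0.043  0.448  0.346]
```

Request:
move_arm([
  {"x": 0.001,"y": -0.0047,"z": 0.03,"roll": -0.045},
  {"x": 0.001,"y": -0.0047,"z": 0.055,"roll": -0.045},
  {"x": 0.001,"y": -0.0047,"z": 0.068,"roll": -0.045},
  {"x": 0.001,"y": -0.0047,"z": 0.068,"roll": -0.045},
  {"x": 0.001,"y": -0.0047,"z": 0.068,"roll": -0.045},
])

```text
time_s: 13.95
position: [543.4, -44.4, 222.9]
orientation: [2.367, 1.477, 0.568]
contact_force: [0.7, -0.1, -2.0]
width: 0.11
grip_force: 62.8
```

```bash
python3 -c "
from h import *
lock([0,0,77],.375,[582.66,-49.84,153.25])
im,c=grab('side')
cv2.imwrite('pics/s3.png',cv2.resize(im[160:250,250:370][:,:,::-1],(800,600),interpolation=cv2.INTER_CUBIC))"
```

```text
t 13.95 tcp in face frame [-1.3  2.3 80.1] shift [-1.7  2.1  3.1] cw 0.3749 roll 0.0001 toolz in lock [-3.2e-03 -5.0e-04 -1.0e+00] F [-0.3 -0.1 -2.1] w 0.11 q [-0.11   0.221  2.13   0.048  0.295  0.302]
```

Request:
move_arm([
  {"x": 0.0005,"y": 0.0015,"z": 0,"roll": 0},
  {"x": 0.0005,"y": 0.0015,"z": 0,"roll": 0},
  {"x": 0.0005,"y": 0.0015,"z": 0,"roll": 0},
])

```text
time_s: 14.3
position: [544.7, -44.6, 224.6]
orientation: [2.366, 1.476, 0.57]
contact_force: [-0.1, 0.2, -1.4]
width: 0.108
grip_force: 62.8
```

```bash
python3 -c "
from h import *
lock([0,0,77],.375,[582.66,-49.84,153.25])"
```

```text
t 14.3 tcp in face frame [ 0.6  2.2 81. ] shift [-2.3  0.3  4. ] cw 0.3749 roll 0.0001 toolz in lock [-1.2e-03 -6.0e-04 -1.0e+00] F [-0.8  0.2 -1.1] w 0.108 q [-0.111  0.219  2.127  0.048  0.297  0.302]
```

View pics/s3.png

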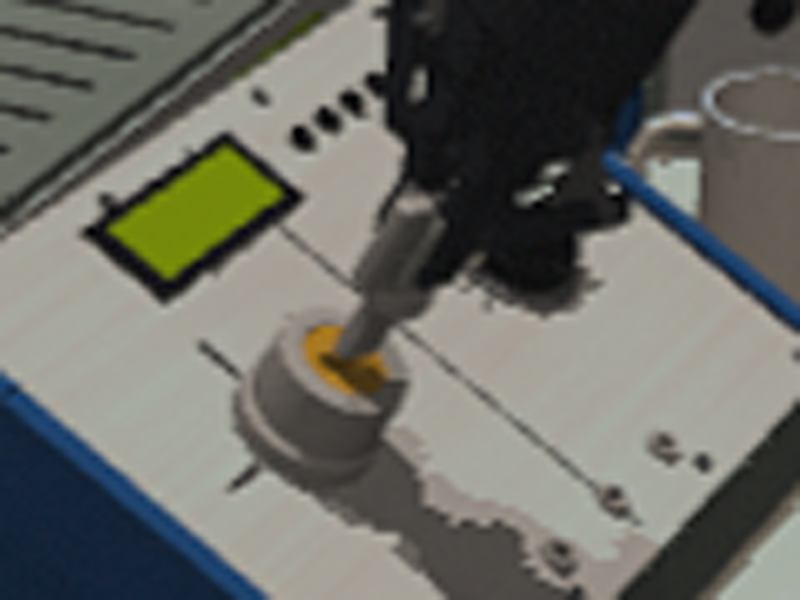

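Request:
move_arm([
  {"x": 0,"y": -0.0004,"z": 0.004,"roll": 0},
  {"x": 0,"y": -0.0004,"z": 0.008,"roll": 0},
  {"x": 0,"y": -0.0004,"z": 0.012,"roll": 0},
  {"x": 0,"y": -0.0004,"z": 0.012,"roll": 0},
])

```text
time_s: 14.7
position: [550.2, -45.0, 212.7]
orientation: [2.367, 1.477, 0.568]
contact_force: [1.3, -1.2, -2.1]
width: 0.11
grip_force: 62.7
```

```bash
python3 -c "
from h import *
lock([0,0,77],.375,[582.66,-49.84,153.25])"
```

```text
t 14.7 tcp in face frame [-0.3  2.3 67.9] shift [-2.   1.1 -9.1] cw 0.375 roll 0.0 toolz in lock [-2.6e-03 -7.0e-04 -1.0e+00] F [ 0.2 -1.1 -2.6] w 0.11 q [-0.11   0.25   2.124  0.051  0.271  0.3  ]
```

Request:
move_arm([
  {"x": 0,"y": 0,"z": 0.004,"roll": 0},
  {"x": 0,"y": 0,"z": 0.008,"roll": 0},
  {"x": 0,"y": 0,"z": 0.012,"roll": 0},
  {"x": 0,"y": 0,"z": 0.012,"roll": 0},
])

```text
time_s: 15.1
position: [555.9, -45.4, 202.2]
orientation: [2.367, 1.477, 0.568]
contact_force: [1.9, -1.5, -3.0]
width: 0.107
grip_force: 62.5
```

```bash
python3 -c "
from h import *
lock([0,0,77],.375,[582.66,-49.84,153.25])"
```

```text
t 15.1 tcp in face frame [-0.3  2.3 55.9] shift [ -2.    1.1 -21.1] cw 0.375 roll -0.0 toolz in lock [-2.5e-03 -6.0e-04 -1.0e+00] F [ 0.3 -1.4 -3.6] w 0.107 q [-0.11   0.278  2.119  0.055  0.248  0.296]
```

Request:
move_arm([
  {"x": 0,"y": 0,"z": 0.005,"roll": 0},
  {"x": 0,"y": 0,"z": 0.01,"roll": 0},
  {"x": 0,"y": 0,"z": 0.014,"roll": 0},
  {"x": 0,"y": 0,"z": 0.016,"roll": 0},
  {"x": 0,"y": 0,"z": 0.018,"roll": 0},
  {"x": 0,"y": 0,"z": 0.018,"roll": 0},
])

```text
time_s: 15.7
position: [564.1, -46.1, 186.9]
orientation: [2.367, 1.477, 0.569]
contact_force: [-0.7, -3.8, 2.3]
width: 0.107
grip_force: 63.1
```

```bash
python3 -c "
from h import *
lock([0,0,39],.375,[582.66,-49.84,153.25])"
```

```text
t 15.7 tcp in face frame [-0.3  2.3 38.5] shift [-2.   1.2 -0.5] cw 0.375 roll 0.0 toolz in lock [-2.2e-03 -6.0e-04 -1.0e+00] F [ 0.8 -3.8  2.2] w 0.107 q [-0.109  0.318  2.112  0.062  0.215  0.289]
```

Request:
move_arm([
  {"x": 0,"y": 0,"z": 0.001,"roll": 0},
  {"x": 0,"y": 0,"z": 0.002,"roll": 0},
  {"x": 0,"y": 0,"z": 0.002,"roll": 0},
])

```text
time_s: 16.0
position: [564.3, -46.0, 186.7]
orientation: [2.366, 1.476, 0.57]
contact_force: [-20.3, -1.7, 29.3]
width: 0.11
grip_force: 68.4
```

```bash
python3 -c "
from h import *
lock([0,0,39],.375,[582.66,-49.84,153.25])"
```

```text
t 16.0 tcp in face frame [-0.3  2.3 38.3] shift [-2.1  1.1 -0.7] cw 0.3749 roll 0.0001 toolz in lock [-1.2e-03 -5.0e-04 -1.0e+00] F [-3.6 -3.3 35.4] w 0.11 q [-0.109  0.319  2.112  0.063  0.213  0.288]
```

Request:
move_arm([
  {"x": 0,"y": 0.0003,"z": -0.001,"roll": 0.13},
  {"x": 0,"y": 0.0006,"z": -0.001,"roll": 0.26},
  {"x": 0,"y": 0.0009,"z": -0.001,"roll": 0.39},
  {"x": -0.0001,"y": 0.0011,"z": -0.001,"roll": 0.52},
  {"x": -0.0003,"y": 0.0014,"z": -0.001,"roll": 0.65},
  {"x": -0.0004,"y": 0.0016,"z": -0.001,"roll": 0.78},
])

```text
time_s: 16.6
position: [565.8, -47.7, 187.8]
orientation: [2.892, 0.483, 0.724]
contact_force: [-9.5, -9.1, 15.0]
width: 0.109
grip_force: 65.6
```

```bash
python3 -c "
from h import *
lock([0,0,39],1.57,[582.66,-49.84,153.25])
s=sensors.get_state();print(s['ft_torque'],s['ft_torque']@LZ)"
```

```text
t 16.6 tcp in face frame [ 1.6  0.8 38.4] shift [-1.8  0.  -0.6] cw 1.1597 roll 0.4103 toolz in lock [-5.0e-04 -1.3e-03 -1.0e+00] F [-0.5 -9.8 17.4] w 0.109 q [-0.112  0.319  2.109  0.065  0.216  1.068]
[-1.68167574  0.59630493 -0.69771486] 0.213535982282124
```

Request:
move_arm([
  {"x": 0,"y": 0.0003,"z": 0,"roll": 0.13},
  {"x": 0,"y": 0.0006,"z": 0,"roll": 0.26},
  {"x": 0,"y": 0.0009,"z": 0,"roll": 0.37},
  {"x": 0,"y": 0.0009,"z": 0,"roll": 0.42},
  {"x": 0,"y": 0.0009,"z": 0,"roll": 0.44},
  {"x": 0,"y": 0.0009,"z": 0,"roll": 0.44},
])

```text
time_s: 17.2
position: [565.9, -48.8, 187.9]
orientation: [3.026, -0.159, 0.772]
contact_force: [-10.6, -10.2, 15.6]
width: 0.11
grip_force: 65.7
```

```bash
python3 -c "
from h import *
lock([0,0,39],1.57,[582.66,-49.84,153.25])
s=sensors.get_state();print(s['ft_torque'],s['ft_torque']@LZ)"
```

```text
t 17.2 tcp in face frame [ 1.9 -0.3 38.4] shift [-1.9 -0.2 -0.6] cw 1.5954 roll -0.0254 toolz in lock [-7.0e-04 -1.5e-03 -1.0e+00] F [ -1.1 -11.   18.4] w 0.11 q [-0.114  0.319  2.108  0.069  0.217  1.498]
[-1.7603812   0.63001179 -0.77312512] 0.1862225897544214
```

Request:
move_arm([
  {"x": 0,"y": 0.0001,"z": 0,"roll": 0.04},
  {"x": 0,"y": 0.0002,"z": 0,"roll": 0.08},
  {"x": 0,"y": 0.0002,"z": 0,"roll": 0.08},
])

```text
time_s: 17.5
position: [565.8, -48.9, 187.9]
orientation: [-3.028, 0.278, -0.774]
contact_force: [-10.0, -10.1, 16.1]
width: 0.109
grip_force: 67.3
```

```bash
python3 -c "
from h import *
lock([0,0,39],1.57,[582.66,-49.84,153.25])
s=sensors.get_state();print(s['ft_torque'],s['ft_torque']@LZ)"
```

```text
t 17.5 tcp in face frame [ 1.8 -0.4 38.4] shift [-1.8 -0.2 -0.6] cw 1.6733 roll -0.1033 toolz in lock [-9.0e-04 -1.6e-03 -1.0e+00] F [ -0.3 -10.9  18.5] w 0.109 q [-0.114  0.319  2.108  0.069  0.217  1.576]
[-2.09328956  0.6724679  -0.10093809] 0.9368532283396286
```

Request:
move_arm([
  {"x": 0,"y": 0,"z": 0,"roll": -0.06},
  {"x": 0,"y": 0,"z": 0,"roll": -0.06},
])

```text
time_s: 17.7
position: [565.9, -48.8, 187.8]
orientation: [3.028, -0.186, 0.773]
contact_force: [-10.1, -8.6, 16.3]
width: 0.106
grip_force: 65.7
```

Request:
move_arm([
  {"x": 0,"y": 0,"z": 0,"roll": 0},
  {"x": 0,"y": 0,"z": 0,"roll": 0},
  {"x": 0,"y": 0,"z": 0,"roll": 0},
  {"x": 0,"y": 0,"z": 0,"roll": 0},
  {"x": 0,"y": 0,"z": 0,"roll": 0},
], hand=1)

```text
time_s: 18.2
position: [565.8, -47.9, 186.4]
orientation: [3.031, -0.188, 0.77]
contact_force: [-0.2, -0.1, 0.2]
width: 0.942
grip_force: 0.0
```

Request:
move_arm([
  {"x": 0,"y": 0,"z": -0.02,"roll": 0},
  {"x": 0,"y": 0,"z": -0.06,"roll": 0},
  {"x": 0,"y": 0,"z": -0.1,"roll": 0},
  {"x": 0,"y": 0,"z": -0.12,"roll": 0},
  {"x": 0,"y": 0,"z": -0.12,"roll": 0},
])

```text
time_s: 18.7
position: [509.2, -43.4, 295.1]
orientation: [3.028, -0.188, 0.778]
contact_force: [-0.6, 0.1, -0.3]
width: 1.001
grip_force: 0.0
```

```bash
python3 -c "
from h import *
lock([0,-180,110],1.57,[582.66,-49.84,153.25])
im,c=grab('wrist','w4')
F2=np.array([582.66,-49.84,153.25])
print('key top pred',[proj(c,F2+LZ*(53)+LX*a).round(1) for a in(-25,25)],'tip')
t,ct=grab('top'); s,cs=grab('side')
o=np.zeros((600,800,3),np.uint8); o[:,:]=90
o[:300,:400]=cv2.resize(im,(400,300)); o[:300,400:]=cv2.resize(s[165:240,260:360],(400,300),interpolation=cv2.INTER_CUBIC); o[300:]=cv2.resize(t[150:210,300:460],(800,300),interpolation=cv2.INTER_CUBIC)
cv2.imwrite('pics/c4.png',o[:,:,::-1])"
```

```text
t 18.7 tcp in face frame [  3.2   0.5 159.8] shift [  4.6 180.5  49.9] cw 1.6148 roll -0.0448 toolz in lock [ 2.6e-03 -6.0e-04 -1.0e+00] F [-0.7  0.   0. ] w 1.001 q [-0.118  0.039  2.133  0.039  0.468  1.547]
key top pred [array([317.3, 296.2]), array([313.3, 209.7])] tip
```

View pics/c4.png

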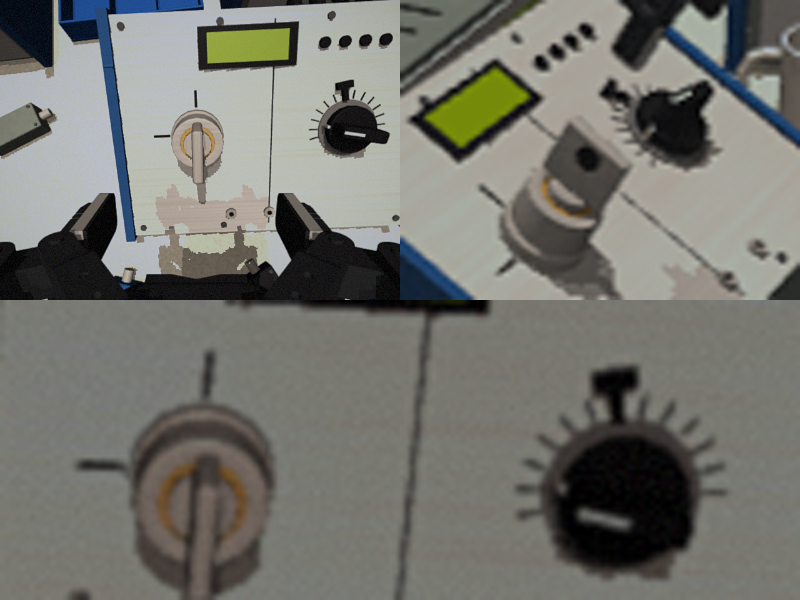

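Request:
move_arm([
  {"x": 0.004,"y": 0.18,"z": 0,"roll": -0.045},
  {"x": 0.004,"y": 0.18,"z": 0,"roll": -0.045},
  {"x": 0.004,"y": 0.18,"z": 0,"roll": -0.045},
  {"x": 0.004,"y": 0.18,"z": 0,"roll": -0.045},
  {"x": 0.004,"y": 0.18,"z": 0,"roll": -0.045},
  {"x": 0.004,"y": 0.18,"z": 0,"roll": -0.045},
])

```text
time_s: 19.45
position: [490.3, -223.7, 288.4]
orientation: [3.025, -0.125, 0.763]
contact_force: [0.6, -0.1, -0.8]
width: 0.998
grip_force: 0.0
```

```bash
cat >> h.py <<'E'
F2=np.array([582.66,-49.84,153.25]); L3=np.c_[LX,LY,LZ]; DIAL=F2-42*LZ-180*LY
def rect(im,c,h,half=70,s=4,org=None):
    "resample picture to plane at height h over panel; row up = lock x, col left = lock y; px = 1/s mm"
    org=DIAL if org is None else org; n=2*half*s
    X,Y=np.meshgrid(half-np.arange(n)/s,half-np.arange(n)/s)
    P=org+Y[...,None]*LX+X[...,None]*LY+h*LZ
    q=(P-c['origin'])@R.from_rotvec(c['rotation']).as_matrix(); u=q[...,:2]/q[...,2:]; u=u*(1+c['k1']*(u**2).sum(-1,keepdims=True))
    return cv2.remap(im,(c['fx']*u[...,0]+c['cx']).astype(np.float32),(c['fy']*u[...,1]+c['cy']).astype(np.float32),cv2.INTER_LINEAR)
E
python3 -c "
from h import *
lock([0,-180,150],1.57,F2)
im,c=grab('wrist','w5')
for h in(0,41):
    g=rect(im,c,h).astype(int).mean(2).astype(np.uint8)
    print('h',h)
    for r in range(60,480,16): print(''.join(' .:-=+*#%@'[min(9,int(g[r:r+16,k:k+8].mean()/26))] for k in range(60,500,8)))
"
```

```text
t 19.45 tcp in face frame [  -3.8 -180.7  156.1] shift [ 3.9 -0.7  6. ] cw 1.5733 roll -0.0033 toolz in lock [-5.7e-03 -4.0e-04 -1.0e+00] F [ 0.2 -0.  -1. ] w 0.998 q [-0.563  0.114  2.064  0.427  0.56   0.773]
h 0
##################=-:......=###########################
##################=  . ....-###########################
##################+:--. .==*#**########################
#################**+++:  =###=*####+*##################
##################-*##+. :###-####*=#####*#############
############*+#####-***...====++**=####*=+#############
#############*=+##*+===---==========+*+=*##############
########**#####++===--::........::-====*###*=+#########
#########+==*#+===-:.... ......... .:-=-=*=+###########
############*===-. . .  . .. ....    .:-==*#####*######
######++*###===:.   .  .. .   .   .    .-==*++++*######
#######**+++==:       .   ..    . .     .-==###########
##########*==+.                          :=-+#****#####
#####++++++-+=                           .-==*+++*#####
##########*--.-::........                 -==##########
##########*=-:=+*****++==-:... ...        --*
[... 1443 characters left out ...]
            .-+#############
##############*=:                      :+##############
###############*+:.                  .:*###############
#################=-:..            .:--=*###############
#################**++=-::......::-====+################
#######################***===+++++===++################
#######################################################
#######################################################
#######################################################
#######################################################
#######################################################
#######################################################
#######################################################
```

```bash
cat >> h.py <<'E'
def dial(im,c):
    o={}
    g=rect(im,c,41).astype(int).mean(2); n=g.shape[0]; yy,xx=np.mgrid[:n,:n]; X=70-yy/4; Y=70-xx/4; r=np.hypot(X,Y)
    hi=((g>75)&(r<24)).astype(np.uint8); k,l,st,ce=cv2.connectedComponentsWithStats(hi); i=1+st[1:,4].argmax(); m=l==i
    P=np.c_[Y[m],X[m]].astype(np.float32); v=cv2.fitLine(P,cv2.DIST_L2,0,.01,.01).ravel(); print('line n',m.sum(),'centroid(y,x)',P.mean(0).round(1),'end extents',((P-P.mean(0))@v[:2]).min().round(1),((P-P.mean(0))@v[:2]).max().round(1),'angle',np.arctan2(v[1],v[0]))
    g=rect(im,c,3).astype(int).mean(2); m=(g<80)&(r>36)&(r<52)&(X>15); k,l,st,ce=cv2.connectedComponentsWithStats(m.astype(np.uint8)); i=1+st[1:,4].argmax(); m=l==i
    print('marker n',m.sum(),'c(y,x)',Y[m].mean().round(1),X[m].mean().round(1),'angle',np.arctan2(X[m].mean(),Y[m].mean()))
    g=rect(im,c,13).astype(int).mean(2); m=((g<60)&(r<40)).astype(np.uint8); k,l,st,ce=cv2.connectedComponentsWithStats(m); i=1+st[1:,4].argmax(); cn=max(cv2.findContours((l==i).astype(np.uint8),0,2)[0],key=len); (a,b),rr=cv2.minEnclosingCircle(cn); print('disc (y,x)',70-a/4,70-b/4,'r',rr/4)
E
python3 -c "
from h import *
im=cv2.imread('pics/w5.png')[:,:,::-1]; c=imaging.get_calibration('wrist'); dial(im,c)
im,c=grab('top'); dial(im,c)"
```

```text
line n 1679 centroid(y,x) [ -2.1 -20.1] end extents -21.5 20.4 angle -0.09734252
marker n 2248 c(y,x) 9.3 44.9 angle 1.3666359139552795
disc (y,x) -0.16095733642578125 -0.375 r 29.597837448120117
line n 1097 centroid(y,x) [12.8  2. ] end extents -10.3 10.2 angle 0.17645228
marker n 3244 c(y,x) 8.1 45.0 angle 1.3921004528353813
disc (y,x) -0.11995697021484375 3.9143600463867188 r 36.2069091796875
```

Request:
move_arm([
  {"x": 0.004,"y": 0,"z": 0.02,"roll": -1.4},
  {"x": 0.004,"y": 0,"z": 0.02,"roll": -1.4},
  {"x": 0.004,"y": 0,"z": 0.02,"roll": -1.4},
  {"x": 0.004,"y": 0,"z": 0.02,"roll": -1.4},
  {"x": 0.004,"y": 0,"z": 0.02,"roll": -1.4},
  {"x": 0.004,"y": 0,"z": 0.02,"roll": -1.4},
  {"x": 0.004,"y": 0,"z": 0.02,"roll": -1.4},
  {"x": 0.004,"y": 0,"z": 0.02,"roll": -1.4},
], hand=0.7)

```text
time_s: 20.35
position: [504.2, -221.7, 274.2]
orientation: [2.356, 1.493, 0.566]
contact_force: [1.2, 1.2, -0.2]
width: 0.698
grip_force: 0.0
```

Request:
move_arm([
  {"x": 0,"y": 0,"z": 0,"roll": -0.2},
  {"x": 0,"y": 0,"z": 0,"roll": -0.2},
  {"x": 0,"y": 0,"z": 0,"roll": -0.2},
])

```text
time_s: 20.65
position: [504.2, -221.9, 274.3]
orientation: [2.178, 1.697, 0.517]
contact_force: [-0.7, -0.6, -1.2]
width: 0.701
grip_force: 0.0
```

```bash
python3 -c "
from h import *
lock([0,-180,2],.17,F2)
im,c=grab('wrist','w6'); dial(im,c)"
```

```text
t 20.65 tcp in face frame [   1.4 -177.8  137.1] shift [ -2.5  -0.6 135.1] cw 0.1676 roll 0.0024 toolz in lock [-0.0033  0.0011 -1.    ] F [-1.1 -0.6 -0.8] w 0.701 q [-0.544  0.154  2.057  0.443  0.523 -0.637]
line n 1504 centroid(y,x) [-17.3  11.8] end extents -13.2 16.0 angle 0.9821117
marker n 2471 c(y,x) 8.2 45.0 angle 1.390821097373434
disc (y,x) -2.0628204345703125 -0.3198089599609375 r 32.26095962524414
```

Request:
move_arm([
  {"x": -0.0025,"y": -0.0006,"z": 0.04,"roll": 0},
  {"x": -0.0025,"y": -0.0006,"z": 0.08,"roll": 0},
  {"x": -0.0025,"y": -0.0006,"z": 0.11,"roll": 0},
  {"x": -0.0025,"y": -0.0006,"z": 0.13,"roll": 0},
  {"x": -0.0025,"y": -0.0006,"z": 0.134,"roll": 0},
  {"x": -0.0025,"y": -0.0006,"z": 0.134,"roll": 0},
])

```text
time_s: 21.3
position: [566.5, -230.3, 155.8]
orientation: [2.181, 1.694, 0.517]
contact_force: [0.3, -0.1, 0.2]
width: 0.702
grip_force: 0.0
```

```bash
python3 -c "
from h import *
lock([0,-180,2],.17,F2)"
```

```text
t 21.3 tcp in face frame [  -0.3 -181.2    3. ] shift [1.2 0.1 1. ] cw 0.1702 roll -0.0002 toolz in lock [-4.e-03  7.e-04 -1.e+00] F [ 0.4 -0.1 -0. ] w 0.702 q [-0.492  0.439  2.013  0.708  0.298 -0.883]
```

Request:
move_arm([
  {"x": 0.001,"y": 0,"z": 0,"roll": 0},
  {"x": 0.001,"y": 0,"z": 0,"roll": 0},
  {"x": 0.001,"y": 0,"z": 0,"roll": 0},
  {"x": 0.001,"y": 0,"z": 0,"roll": 0},
  {"x": 0.001,"y": 0,"z": 0,"roll": 0},
  {"x": 0.001,"y": 0,"z": 0,"roll": 0},
], hand=0, squeeze=30)

```text
time_s: 21.9
position: [565.8, -230.0, 157.2]
orientation: [2.18, 1.693, 0.517]
contact_force: [-8.5, 0.9, 6.9]
width: 0.157
grip_force: 31.8
```

```bash
python3 -c "
from h import *
lock([0,-180,2],1.385,F2)"
```

```text
t 21.9 tcp in face frame [  -0.3 -180.9    4.6] shift [1.  0.1 2.6] cw 0.1702 roll 1.2148 toolz in lock [-2.7e-03 -3.0e-04 -1.0e+00] F [-4.1  0.2 10.1] w 0.157 q [-0.492  0.435  2.015  0.707  0.298 -0.881]
```

Request:
move_arm([
  {"x": 0,"y": 0,"z": -0.002,"roll": 0.13},
  {"x": 0,"y": 0,"z": -0.002,"roll": 0.26},
  {"x": 0,"y": 0,"z": -0.002,"roll": 0.39},
  {"x": 0,"y": 0,"z": -0.002,"roll": 0.52},
  {"x": 0,"y": 0,"z": -0.002,"roll": 0.65},
  {"x": 0,"y": 0,"z": -0.002,"roll": 0.78},
  {"x": 0,"y": 0,"z": -0.002,"roll": 0.9},
])

```text
time_s: 22.6
position: [565.4, -229.8, 157.4]
orientation: [2.855, 0.602, 0.708]
contact_force: [6.1, -1.8, -13.3]
width: 0.153
grip_force: 33.0
```

```bash
python3 -c "
from h import *
lock([0,-180,2],1.385,F2)"
```

```text
t 22.6 tcp in face frame [  -0.5 -180.8    5. ] shift [ 0.8 -0.4  3. ] cw 1.0754 roll 0.3096 toolz in lock [-4.1e-03  1.0e-04 -1.0e+00] F [ -0.9  -1.3 -14.7] w 0.153 q [-0.492  0.435  2.015  0.701  0.3    0.029]
```

Now the rest of the turn, then release and retreat to check.

Request:
move_arm([
  {"x": 0,"y": 0,"z": 0.001,"roll": 0.13},
  {"x": 0,"y": 0,"z": 0.001,"roll": 0.24},
  {"x": 0,"y": 0,"z": 0.001,"roll": 0.31},
  {"x": 0,"y": 0,"z": 0.001,"roll": 0.31},
  {"x": 0,"y": 0,"z": 0.001,"roll": 0.31},
])

```text
time_s: 23.1
position: [565.5, -229.8, 157.3]
orientation: [2.978, 0.168, 0.748]
contact_force: [-5.9, 0.7, 1.2]
width: 0.155
grip_force: 35.6
```

Request:
move_arm([
  {"x": 0,"y": 0,"z": 0,"roll": 0},
  {"x": 0,"y": 0,"z": 0,"roll": 0},
  {"x": 0,"y": 0,"z": 0,"roll": 0},
  {"x": 0,"y": 0,"z": 0,"roll": 0},
], hand=0.7)

```text
time_s: 23.5
position: [566.7, -230.3, 157.7]
orientation: [2.976, 0.166, 0.751]
contact_force: [0.2, -0.1, -0.9]
width: 0.702
grip_force: 0.0
```

Request:
move_arm([
  {"x": 0,"y": 0,"z": -0.03,"roll": 0},
  {"x": 0,"y": 0,"z": -0.07,"roll": 0},
  {"x": 0,"y": 0,"z": -0.11,"roll": 0},
  {"x": 0,"y": 0,"z": -0.15,"roll": 0},
  {"x": 0,"y": 0,"z": -0.15,"roll": 0},
])

```text
time_s: 24.0
position: [495.4, -225.3, 294.3]
orientation: [2.97, 0.165, 0.758]
contact_force: [0.3, 0.5, -0.4]
width: 0.698
grip_force: 0.0
```

```bash
python3 -c "
from h import *
lock([0,-180,150],1.385,F2)
for n in('wrist','top'):
    im,c=grab(n); print(n)
    for h in(4,41):
        g=rect(im,c,h).astype(int).mean(2)
        print('h',h)
        for r in range(60,430,16): print(''.join(' .:-=+*#%@'[min(9,int(g[r:r+16,k:k+8].mean()/(26 if n=='wrist' else 18)))] for k in range(140,420,8)))
    dial(im,c)
"
```

```text
t 24.0 tcp in face frame [   3.5 -181.9  158.8] shift [-3.1 -2.6  8.7] cw 1.3786 roll 0.0064 toolz in lock [ 0.0047 -0.0043 -1.    ] F [ 0.1  0.5 -0.5] w 0.698 q [-0.56   0.111  2.055  0.426  0.56   0.584]
wrist
h 4
########+::......=#################
########+........=#################
########*---...=+##*###############
########***+:..=###=*####=#########
########=*##*..:###-####++#########
##*=#####=***:.:====++**+####+=####
####=+##*+====++=--=======+*+*#####
#####*+===--:.-=.......:-====*##*+=
+=+#+===-....       ......:-==+++##
###===-.....   =+.   ..... .:===*##
##===:......   =%-   ..... . .-==*+
*+==-.......   :#+    ..  . ...-==#
#===.......    .*#..   . . ..  :==*
+==-  .. . .    -%=    ...   . .-=+
#==-. .   ..    .#*.   .  ...  .-=*
*==-.. ...      .=+.     . . . .-=#
*+==. .. .  .      ..    .     :=+#
##+=-..   ...     . .   .     :-+##
###*=:.           .         .:-+###
#####+-:..                 .:=*####
######*+-:...      .     ::=#######
#########*=--::..       :**########
#############**==. ....-*##########
################+==-===*###########
h 41
#########......
[... 2267 characters left out ...]
+-         .:-+++++
:.             -+=.         .-+****
:.             :+=:         .-+*###
:.             .-+-.        .=**###
-.              .::        .-+*####
=-.                       .:=**##**
+-:.                     .-+*###***
*+=:.                  .:=**#***#**
***+=:..              :=**#********
*****++=-:::...       :+***********
#######**++=--::...:-==*#######**##
####*#*####*+------+*#####**###**#*
###*#######*+=-----=*#########***##
##**########*+=--==+*###**###****#*
#############*******#############*#
line n 1602 centroid(y,x) [-17.5 -11.4] end extents -15.6 12.3 angle -0.98343104
marker n 3248 c(y,x) 8.1 45.0 angle 1.39185488960576
disc (y,x) -0.125 0.875 r 39.1475830078125
```

```bash
python3 -c "
from h import *
print(sensors.get_state()['contact_force']); print(job.finish_job())"
```

```text
[-1.20927611 -0.11690926  0.1760335 ]
the job is handed in; nothing more can be done
None
```

The job is handed in, with no score returned: the square-bowed key is home in the lock and turned to its stop, and by the last wrist picture the dial's pointer is about 1 mm from the T marker. The moves have no tilt, so I tilted the tool by pushing against its reach limit; at full stretch the elbow read 0.086–0.087 rad against the stated 0.09 rad minimum.

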